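# Set out the analyser's reagent bottles in their stands

### The arm

A 7-joint arm with a two-finger parallel gripper is mounted at the origin on the work surface; the furniture and walls round the work are solid. World frame = base frame: x ahead of the robot, y to its left, z up, the work surface at z = 0. Lengths are in m, angles in rad, forces in N, time in s.
With the tool pointing down it reaches from about 0.425 to 0.825 m from the base axis. Payload 3.6 kg.
Tool frame: the origin (TCP) lies between the finger pads; the fingertips stand 8 mm ahead of it and the grasp point (between the pads) lies 11 mm behind it; z points along the fingers, y is the line along which they close (so a half turn about z gives the same grasp; the last joint's range is limited). The gripper opens to 85 mm and grips with 20 to 120 N. Pads are 22 mm wide; open, the fingers measure 114 mm over their backs; the gripper's body (76 mm by 85 mm) begins 54 mm behind the grasp point. The pads swing forward as they close: fully open they stand 13 mm farther back than shut.
Start: joints at [1.183, 0.615, -0.013, 1.423, 0.008, 1.103, -0.04], TCP at [0.23, -0.608, 0.239] pointing down, gripper open.
Joint ranges: [-3.12, 3.12], [-0.3, 2.06], [-1.34, 1.32], [0.26, 2.42], [-1.36, 4.5], [0.01, 1.98], [-2.84, 2.84]. Speed limits (rad/s): [2.79, 2.79, 3.14, 3.14, 3.14, 3.14, 3.14].

### API

Orientations are given as a unit quaternion [w, x, y, z].
In Python, from workcell import r gives the robot as it stands. The module is installed in compiled form; this text tells all that it offers.
- The arm moves only by the shell command python3 -m crank 'ROWS' [OPENING] [FORCE]. ROWS is JSON, a list that holds one entry, the list of rows, each a list of 6 numbers: the shift along the tool's x, y, z in units of 1 m (1.0 is 1 m), then the turn, a rotation vector about the tool's x, y, z in units of 180 degrees (1.0 is 180 degrees). A call has 1 to 5 rows; each row shifts and turns the commanded pose from where the row before left it, along the tool's axes as they then stand; what a row does not reach is not made up. A row lasts 1/10 s, in which the tool goes at most 50 mm and 8.59 degrees, less where a joint would pass 70% of its speed; a pose out of reach is approached as far as the arm can. A call with a number of a shift or a turn outside -1 to 1 is refused whole. A call with a gripper value outside its range is refused whole. OPENING is the closure in counts, from 0 (fully open) to 255 (shut), set as the call begins (- or left out, the last holds). The fingers move at their own pace and stop on an object; FORCE is the grip in N (left out, the last holds). Time passes only in rows, so rows that do not move let the fingers close. It gives the time, the measured TCP pose, the force, the opening and the grip force at its end, in the units of the state.
- r.sense(): the state, without advancing time (a new reading comes with each control period).
- r.grab_frame(name): name is "scene" or "top"; returns the picture (480x640x3 uint8, red, green, blue); there is no depth.
- r.get_calibration(name): a dict with "camera_matrix" (3x3 intrinsics, pixels), "pose" (4x4, takes a point from camera to world coordinates). Camera axes: x right, y up, looking along -z (the intrinsics and any distortion apply to the point x, -y, -z); pixel columns grow to the right and rows downward; lengths in m; the calibration is good to about 2 mm. A picture is of the moment at which its call begins. get_calibration takes no time and is no camera call.
- r.finish_job(): hands the job in; it is judged then, once.
The state is a dict: "time_s": time; "joints": joint angles; "joint_vel": joint speeds; "tau": joint torques, N m; "ee_pos": TCP position; "eef_rot": TCP orientation; "wrist_force": force on the tool from outside, world axes, zero at the start; "ft_torque": the same for the moment, N m; "grip_width": finger opening in m; "grasp_force": force on a finger pad.
Only numpy, scipy, OpenCV 4.12 (cv2) and the standard library are available. Lean on these libraries where they do the work, as an engineer would, in place of code of your own. Each camera call takes 0.05 s, during which the arm holds its last target. There are 200 camera calls.

### The job

Set out the four reagent bottles for the analyser: stand each of the three white plastic bottles right down in the round stand whose well is made for its size (large, medium, small), and stand the brown glass bottle on the floor of the square spill tray. Carry the bottles upright and set them down rather than dropping them; leave the specimen cup where it stands.

Things in the scene. Friction and masses are not known exactly. Their poses are not given: they have to be found in the camera images.
- large_bottle: largest white plastic reagent bottle with a screw cap, loose, 0.2 to 0.4 kg: body 62 mm diameter, straight-sided from 5 to 84 mm height, 130 mm tall overall, round cap 36 mm diameter from 112 mm up to 130 mm. Origin at the centre of its underside, z up along its axis.
- medium_bottle: middle-sized white plastic reagent bottle with a screw cap, loose, about 0.1 kg: body 48 mm diameter, straight-sided from 5 to 58 mm height, 95 mm tall overall, round cap 30 mm diameter from 82 mm up to 95 mm. Origin at the centre of its underside, z up along its axis.
- small_bottle: smallest white plastic reagent bottle with a screw cap, loose, about 0.03 kg: body 33 mm diameter, straight-sided from 5 to 37 mm height, 58 mm tall overall, round cap 23 mm diameter from 49 mm up to 58 mm. Origin at the centre of its underside, z up along its axis.
- brown_bottle: brown glass reagent bottle with a black screw cap, loose, 0.1 to 0.2 kg: body 52 mm diameter, straight-sided from 5 to 66 mm height, 105 mm tall overall, round cap 31 mm diameter from 91 mm up to 105 mm. Origin at the centre of its underside, z up along its axis.
- large_stand: white round stand for the large bottle, fixed: straight round well 70 mm in diameter whose floor is 4 mm above the work surface, mouth flared to 82 mm, rim 22 mm above the work surface, 90 mm outside. Origin at the centre of its underside on the well's axis, z up.
- medium_stand: white round stand for the medium bottle, fixed: well 56 mm in diameter, floor 4 mm above the work surface, mouth flared to 68 mm, rim 22 mm above the work surface, 76 mm outside. Origin at the centre of its underside on the well's axis, z up.
- small_stand: white round stand for the small bottle, fixed: well 41 mm in diameter, floor 4 mm above the work surface, mouth flared to 53 mm, rim 16 mm above the work surface, 61 mm outside. Origin at the centre of its underside on the well's axis, z up.
- spill_tray: grey square open spill tray, fixed: 90 x 90 mm outside, 80 x 80 mm inside, walls 5 mm thick and 16 mm high, floor 5 mm above the work surface. Origin at the centre of its underside, z up, x and y along its sides.
- sample_cup: lidded specimen cup standing among the bottles, loose, light, not to be moved: tapered grey-white body, wide screw lid 63 mm diameter, 65 mm tall. Origin at the centre of its underside, z up along its axis.
Mind the look-alikes: they are no part of the job. Several things have the shape of the small_bottle; the one meant has the colours described above.

How it is judged:
At the end, for the whole second after the job is handed in: Each white bottle stands upright (0.1 rad) on the floor of the stand of its size (axes within 9 mm); the brown bottle stands upright on the tray's floor within 21 mm of its centre; the cup is upright within 30 mm of its start; all bottles released and at rest (horizontal distance between large_bottle and large_stand below 0.009 m and z of large_bottle in the frame of large_stand between 0.001 and 0.009 m and angle between each of large_bottle, medium_bottle, small_bottle, brown_bottle's own z axis and vertical below 0.1 rad and linear speed of each of large_bottle, medium_bottle, small_bottle, brown_bottle below 0.02 m/s and contact force between the fingers and large_bottle below 0.05 N and horizontal distance between medium_bottle and medium_stand below 0.009 m and z of medium_bottle in the frame of medium_stand between 0.001 and 0.009 m and contact force between the fingers and medium_bottle below 0.05 N and horizontal distance between small_bottle and small_stand below 0.009 m and z of small_bottle in the frame of small_stand between 0.001 and 0.009 m and contact force between the fingers and small_bottle below 0.05 N and horizontal distance between brown_bottle and spill_tray below 0.021 m and z of brown_bottle in the frame of spill_tray between 0.001 and 0.009 m and contact force between the fingers and brown_bottle below 0.05 N and distance of sample_cup from where it was at the start of the episode below 0.03 m and angle between sample_cup's own z axis and vertical below 0.15 rad); the robot touches nothing.
It fails at once if the specimen cup is pushed more than 30 mm, lifted or knocked over (distance of sample_cup from where it was at the start of the episode above 0.03 m or angle between sample_cup's own z axis and vertical above 0.3 rad).
It fails at once if a bottle is tipped by more than 40 degrees (angle between any of large_bottle, medium_bottle, small_bottle, brown_bottle's own z axis and vertical above 0.7 rad).
It fails at once if a bottle is dropped (falls free of the fingers at more than 0.7 m/s, a fall of about 25 mm) ((linear speed of large_bottle above 0.7 m/s and contact force between the fingers and large_bottle below 0.05 N) or (linear speed of medium_bottle above 0.7 m/s and contact force between the fingers and medium_bottle below 0.05 N) or (linear speed of small_bottle above 0.7 m/s and contact force between the fingers and small_bottle below 0.05 N) or (linear speed of brown_bottle above 0.7 m/s and contact force between the fingers and brown_bottle below 0.05 N)).
It also fails if it takes over 112 s, if anything falls off the work surface, if the arm or the gripper's body presses on something with over 40 N, if the wrist force passes 120 N, or if a joint passes its speed limit or range.

## Working session

There is one attempt and no reset: what is moved stays moved. The work goes in short steps, Python scripts to look and compute and a shell command to move; the robot and the scene stay as the last step left them, time stands still between calls to the robot, and variables do not carry over. Pictures are saved under pics/ and viewed, at most 14 in all, crops included, and the job is handed in when it is done.

```bash
mkdir -p pics; python3 - <<'E'
from workcell import r
import cv2,numpy as np
np.set_printoptions(precision=4,suppress=True)
for n in("scene","top"):
    cv2.imwrite(f"pics/{n}0.png",r.grab_frame(n)[:,:,::-1]); c=r.get_calibration(n); print(n,c)
print(r.sense())
E
```

```text
scene {'camera_matrix': array([[497.6995,   0.    , 327.4737],
       [  0.    , 497.6995, 231.2621],
       [  0.    ,   0.    ,   1.    ]]), 'pose': array([[-0.797 ,  0.4216, -0.4325,  0.0935],
       [-0.604 , -0.554 ,  0.573 ,  0.5561],
       [ 0.002 ,  0.7179,  0.6961,  0.6843],
       [ 0.    ,  0.    ,  0.    ,  1.    ]])}
top {'camera_matrix': array([[473.0258,   0.    , 327.0393],
       [  0.    , 473.0258, 239.421 ],
       [  0.    ,   0.    ,   1.    ]]), 'pose': array([[ 0.0199,  0.9937, -0.1103,  0.3642],
       [-0.9998,  0.0194, -0.006 , -0.0031],
       [-0.0038,  0.1104,  0.9939,  1.1126],
       [ 0.    ,  0.    ,  0.    ,  1.    ]])}
{'time_s': 0.1, 'joints': array([ 1.1825,  0.6158, -0.0126,  1.4248,  0.0081,  1.1034, -0.0404]), 'joint_vel': array([ 0.0013, -0.0021,  0.001 , -0.0037,  0.0012,  0.0006, -0.0004]), 'tau': array([  0.0017, -47.0385,   0.2605, -17.1572,   0.0101,   0.0059,
        -0.    ]), 'ee_pos': array([ 0.2298, -0.6073,  0.2383]), 'eef_rot': array([-0.0011,  0.9837,  0.18  , -0.0002]), 'wrist_force': array([ 0.0646,  0.0383, -0.2043]), 'ft_torque': array([ 0.0039, -0.0077,  0.0176]), 'grasp_force': 0.0, 'grip_width': 0.08544478773092752}
```

View pics/scene0.png

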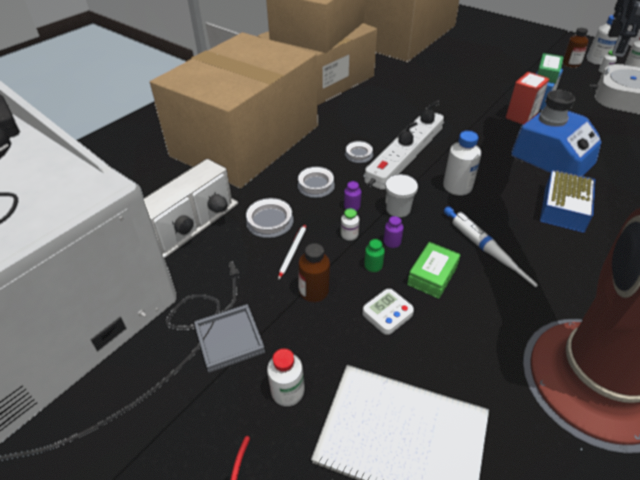

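View pics/top0.png

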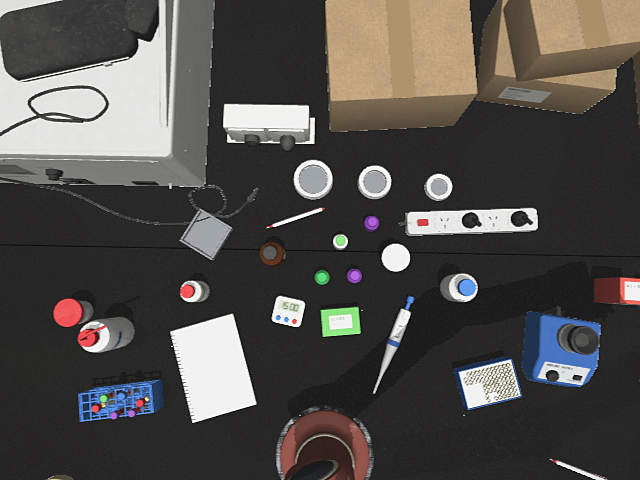

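The scene view shows the large bottle (blue cap) at (462,165), the medium one (red cap) at (285,375), brown at (314,272), and the cup at (401,195). The stands are at (270,217), (316,181) and (359,151), and the tray is at (230,337). Things shaped like the small bottle, in top-view pixels: white with green cap (340,241), all-purple (372,223) and (354,276), all-green (321,278). Only the one at (340,241) has a white body. I'll confirm that in a crop.

```bash
cat > h.py <<'E'
from workcell import r
import cv2,numpy as np
np.set_printoptions(precision=4,suppress=True)
CAL={n:r.get_calibration(n) for n in("scene","top")}
def ray(n,p):
    K,P=CAL[n]["camera_matrix"],CAL[n]["pose"]
    d=np.linalg.inv(K)@[p[0],p[1],1]; d=P[:3,:3]@(d*[1,-1,-1]); return P[:3,3],d/np.linalg.norm(d)
def plane(n,p,z):
    o,d=ray(n,p); return o+d*(z-o[2])/d[2]
def tri(ps):
    A=np.zeros((3,3));b=np.zeros(3);R=[ray(n,p) for n,p in ps.items()]
    for o,d in R:
        M=np.eye(3)-np.outer(d,d);A+=M;b+=M@o
    x=np.linalg.solve(A,b); gap=max(np.linalg.norm((np.eye(3)-np.outer(d,d))@(x-o)) for o,d in R)
    return x,gap
def mask(im,kind):
    h,s,v=cv2.split(cv2.cvtColor(im,cv2.COLOR_RGB2HSV).astype(int))
    m={"red":((h<8)|(h>172))&(s>130)&(v>60),"blue":(h>95)&(h<125)&(s>110)&(v>60),
       "green":(h>40)&(h<85)&(s>60)&(v>60),"white":(v>70)&(s<60),"lit":(v>55)&(s<60),"brown":(h<20)&(s>90)&(v>35),"black":(v<60)&(s<120)}[kind]
    return m.astype(np.uint8)
def blob(im,kind,seed,win=60):
    m=mask(im,kind); w=np.zeros_like(m); x,y=seed
    w[max(0,y-win):y+win,max(0,x-win):x+win]=1
    k,l,st,c=cv2.connectedComponentsWithStats(m*w,connectivity=4)
    i=min((i for i in range(1,k) if st[i,4]>15),key=lambda i:np.min(np.hypot(*(np.argwhere(l==i)[:,::-1]-seed).T)))
    cn=max(cv2.findContours((l==i).astype(np.uint8),cv2.RETR_EXTERNAL,cv2.CHAIN_APPROX_NONE)[0],key=cv2.contourArea)
    hull=cv2.convexHull(cn); M=cv2.moments(hull)
    return np.array([M["m10"],M["m01"]])/M["m00"],cv2.boundingRect(hull),M["m00"]
E
python3 - <<'E'
from h import *
I={n:r.grab_frame(n) for n in CAL}
T={"large":("blue",(467,145),(467,287)),"large":("blue",(468,140),(467,287)),"medium":("red",(284,358),(188,291)),"small":("green",(350,214),(340,241)),
"Lst":("white",(255,225),(300,190)),"Mst":("white",(303,185),(362,190)),"Sst":("white",(349,153),(429,190)),"tray":("lit",(230,337),(206,233)),"cup":("white",(401,185),(396,257)),
"brownbody":("brown",(312,280),(271,253))}
for k,(c,s,t) in T.items():
    a=blob(I["scene"],c,s);b=blob(I["top"],c,t)
    x,g=tri({"scene":a[0],"top":b[0]}); print(k,x,"gap",round(g,4),"R",round(np.hypot(*x[:2]),3),a[0],a[1],b[0],b[1])
for k,p in {"purpleA":(372,223),"purpleB":(354,276),"green":(321,278)}.items(): print(k,plane("top",p,.055))
for p in [(235,210)]: pass
a=cv2.resize(I["scene"][100:420,180:500,::-1],(800,800),interpolation=2)[:,:]
cv2.imwrite("pics/c1.png",np.hstack([cv2.resize(I["scene"][170:290,290:410,::-1],(400,400),interpolation=2),cv2.resize(I["top"][205:295,290:380,::-1],(400,400),interpolation=2)]))
cv2.imwrite("pics/c2.png",cv2.resize(I["scene"][130:420,180:500,::-1],(660,598),interpolation=2))
E
```

```text
large [ 0.3798 -0.2895  0.1233] gap 0.0004 R 0.478 [467.9269 138.4113] (458, 130, 21, 18) [466.7191 286.9761] (458, 279, 18, 17)
medium [0.3603 0.3019 0.0912] gap 0.0001 R 0.47 [282.8769 358.6907] (272, 348, 22, 23) [186.9397 290.9551] (180, 285, 15, 13)
small [ 0.4803 -0.026   0.0568] gap 0.0004 R 0.481 [350.0347 212.7292] (344, 208, 14, 11) [340. 240.] (336, 236, 9, 9)
Lst [0.6294 0.0404 0.0109] gap 0.0001 R 0.631 [269.0823 217.2012] (245, 197, 49, 41) [312.7085 179.3073] (293, 160, 40, 40)
Mst [ 0.626  -0.1056  0.0115] gap 0.0004 R 0.635 [315.6206 181.4131] (297, 166, 38, 32) [374.1082 181.7138] (357, 165, 35, 34)
Sst [ 0.6172 -0.2575  0.0097] gap 0.0004 R 0.669 [358.7537 151.1491] (345, 140, 28, 23) [438.0309 186.6936] (424, 173, 29, 28)
tray [0.5348 0.2993 0.0113] gap 0.0228 R 0.613 [219.2146 330.0048] (176, 279, 89, 93) [196.542  208.4064] (146, 173, 113, 88)
cup [ 0.4415 -0.1423  0.1092] gap 0.0012 R 0.464 [401.8794 168.0269] (363, 125, 80, 93) [395.3384 257.1521] (381, 243, 29, 29)
brownbody [0.4463 0.1281 0.0411] gap 0.0015 R 0.464 [314.2623 276.1314] (298, 254, 33, 48) [271.5046 253.8444] (259, 242, 25, 25)
purpleA [ 0.5208 -0.0974  0.055 ]
purpleB [ 0.4007 -0.0584  0.055 ]
green [0.3948 0.015  0.055 ]
```

View pics/c1.png

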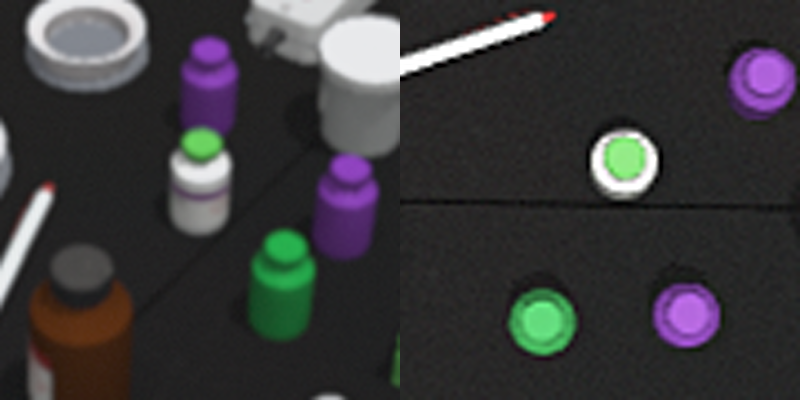

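View pics/c2.png

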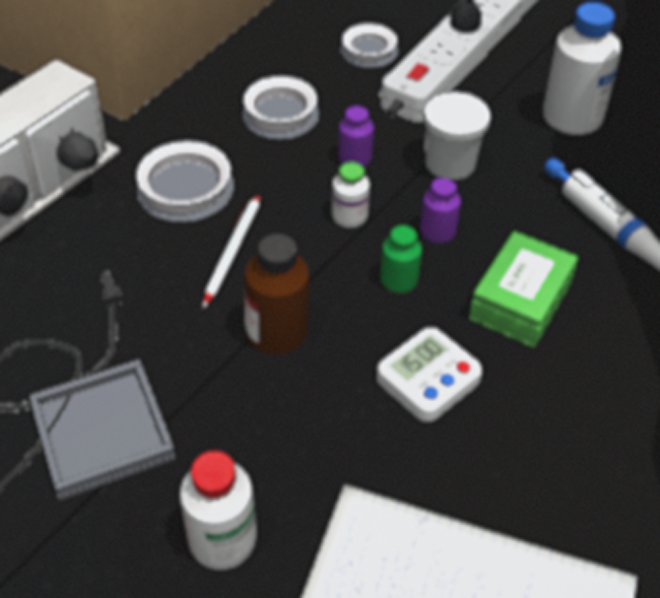

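The crop confirms that the small bottle is the white one with the green cap (scene 350,213; top 340,240). The other three are single-coloured decoys. Measured heights agree with the text to about 3 mm. I'll refine the tray, cup and brown bottle, and work out the first move.

```bash
cat >> h.py <<'E'
from scipy.spatial.transform import Rotation as Rt
def go(x,y,z):
    s=r.sense();q=s["eef_rot"];R=Rt.from_quat([q[1],q[2],q[3],q[0]]).as_matrix()
    d=R.T@(np.array([x,y,z])-s["ee_pos"]);print("t",round(s["time_s"],1),"tcp",s["ee_pos"],"shift",d,"rows>=",np.linalg.norm(d)/.05,"tilt",R[:,2],"yaw",np.degrees(np.arctan2(R[1,0],R[0,0])))
E
python3 - <<'E'
from h import *
I={n:r.grab_frame(n) for n in CAL}
t={}
for n,s in (("scene",(230,337)),("top",(206,233))):
    m=mask(I[n],"lit"); m=cv2.morphologyEx(m,cv2.MORPH_OPEN,np.ones((11,11),np.uint8))
    k,l,st,c=cv2.connectedComponentsWithStats(m); i=l[s[1],s[0]]; t[n]=c[i]; print(n,st[i],c[i])
print("tray",*tri(t), "top@z.008",plane("top",t["top"],.008))
print("cup",plane("top",blob(I["top"],"white",(396,257))[0],.063))
b={}
for n,x0,y0,x1,y1 in (("top",262,244,280,262),("scene",300,240,330,265)):
    v=cv2.cvtColor(I[n],cv2.COLOR_RGB2HSV)[y0:y1,x0:x1]
    m=((v[...,1]<75)&(v[...,2]>38)&(v[...,2]<140)).astype(np.uint8)
    k,l,st,c=cv2.connectedComponentsWithStats(m); i=1+np.argmax(st[1:,4]); b[n]=c[i]+[x0,y0]; print(n,st[i],b[n])
print("browncap",*tri(b),"top@.1",plane("top",b["top"],.1))
print("machine corner",plane("scene",(175,297),0),"dialbox",plane("top",(315,145),0))
go(.380,-.2895,.215)
E
```

```text
scene [ 196  306   67   64 3160] [228.3101 337.062 ]
top [ 185  218   44   39 1292] [206.6587 235.846 ]
tray [0.4913 0.2883 0.0079] 0.001983591172850571 top@z.008 [0.4897 0.287  0.008 ]
cup [ 0.444  -0.1493  0.063 ]
top [  1   2  14  14 161] [269.5839 252.3478]
scene [  2   2  28  17 263] [314.3308 249.9163]
browncap [0.4456 0.1253 0.1033] 0.00036612070987803797 top@.1 [0.4462 0.1259 0.1   ]
machine corner [0.6304 0.2839 0.    ] dialbox [0.717  0.0373 0.    ]
t 0.3 tcp [ 0.23   -0.6077  0.2389] shift [ 0.2529 -0.2444  0.0241] rows>= 7.051448060556204 tilt [-0.0003  0.0009 -1.    ] yaw 20.730329305102163
```

```bash
python3 -m crank '[[[0.0316,-0.0306,0.003,0,0,0],[0.0316,-0.0306,0.003,0,0,0],[0.0316,-0.0306,0.003,0,0,0],[0.0316,-0.0306,0.003,0,0,0],[0.0316,-0.0306,0.003,0,0,0]]]' 0 30
python3 -m crank '[[[0.0316,-0.0306,0.003,0,0,0],[0.0316,-0.0306,0.003,0,0,0],[0.0316,-0.0306,0.003,0,0,0],[0,0,0,0,0,0],[0,0,0,0,0,0]]]'
python3 -c "
from h import *
print(tri({'scene':(229.5,338),'top':(206,233)}))
go(.380,-.2895,.069)"
```

```text
time_s: 0.8
ee_pos: [0.3243, -0.4073, 0.2244]
eef_rot: [0.0, 0.984, 0.18, 0.0]
wrist_force: [0.7, -0.1, -0.3]
grip_width: 0.0855
grasp_force: 0.0
time_s: 1.3
ee_pos: [0.3805, -0.2885, 0.2155]
eef_rot: [0.0, 0.983, 0.182, 0.0]
wrist_force: [-0.4, -0.6, -0.3]
grip_width: 0.0856
grasp_force: 0.0
(array([0.4951, 0.2887, 0.0035]), np.float64(0.002271578905891804))
t 1.3 tcp [ 0.3805 -0.2885  0.2155] shift [-0.0009  0.0007  0.1465] rows>= 2.9302869283863733 tilt [ 0.0003 -0.0002 -1.    ] yaw 20.92182901438064
```

```bash
python3 -m crank '[[[0,0,0.03,0,0,0],[0,0,0.03,0,0,0],[0,0,0.03,0,0,0],[0,0,0.03,0,0,0],[0,0,0,0,0,0]]]' 0 40
python3 -m crank '[[[0,0,0.013,0,0,0],[0,0,0.013,0,0,0],[0,0,0,0,0,0]]]'
python3 -m crank '[[[0,0,0,0,0,0],[0,0,0,0,0,0],[0,0,0,0,0,0],[0,0,0,0,0,0],[0,0,0,0,0,0]]]' 255 40
python3 -m crank '[[[0,0,0,0,0,0],[0,0,0,0,0,0],[0,0,0,0,0,0],[0,0,0,0,0,0],[0,0,0,0,0,0]]]'
```

```text
time_s: 1.8
ee_pos: [0.3769, -0.2898, 0.0924]
eef_rot: [-0.002, 0.984, 0.178, -0.003]
wrist_force: [0.0, 0.4, 1.0]
grip_width: 0.0853
grasp_force: 0.0
time_s: 2.1
ee_pos: [0.3793, -0.2906, 0.0694]
eef_rot: [-0.0, 0.984, 0.179, -0.0]
wrist_force: [0.3, -0.4, 0.5]
grip_width: 0.0856
grasp_force: 0.0
time_s: 2.6
ee_pos: [0.3804, -0.2904, 0.071]
eef_rot: [0.001, 0.984, 0.18, 0.001]
wrist_force: [-1.7, 0.8, 4.4]
grip_width: 0.0603
grasp_force: 42.5
time_s: 3.1
ee_pos: [0.3803, -0.2904, 0.071]
eef_rot: [0.001, 0.984, 0.18, 0.001]
wrist_force: [-0.5, 0.1, 4.3]
grip_width: 0.0601
grasp_force: 42.5
```

```bash
python3 -m crank '[[[0,0,-0.02,0,0,0],[0,0,-0.025,0,0,0],[0,0,-0.03,0,0,0],[0,0,-0.03,0,0,0],[0,0,0,0,0,0]]]'
python3 - <<'E'
from h import *
I={n:r.grab_frame(n) for n in CAL}
cv2.imwrite("pics/l1.png",I["scene"][:,:,::-1])
go(.629,.040,.175)
E
```

```text
time_s: 3.6
ee_pos: [0.3819, -0.2911, 0.1785]
eef_rot: [0.003, 0.984, 0.18, 0.003]
wrist_force: [1.0, -1.0, -3.1]
grip_width: 0.06
grasp_force: 45.1
t 3.7 tcp [ 0.3796 -0.2895  0.1749] shift [ 0.3498 -0.2199 -0.0001] rows>= 8.264127141433876 tilt [ 0.0009 -0.0007 -1.    ] yaw 20.719300457614303
```

View pics/l1.png

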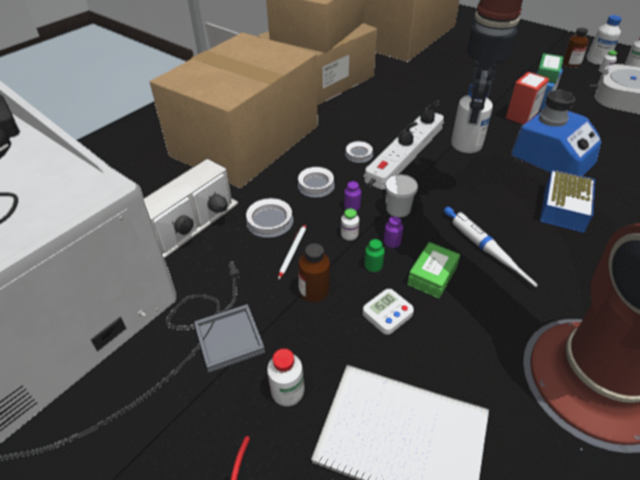

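The picture shows the large bottle held upright between the fingers at about (471,125), clear of the table. Next I carry it over its stand, easing in at the start and end.

```bash
python3 -m crank '[[[0.015,-0.0094,0,0,0,0],[0.025,-0.0157,0,0,0,0],[0.035,-0.022,0,0,0,0],[0.04,-0.0252,0,0,0,0],[0.04,-0.0252,0,0,0,0]]]'
python3 -m crank '[[[0.04,-0.0252,0,0,0,0],[0.04,-0.0252,0,0,0,0],[0.04,-0.0252,0,0,0,0],[0.035,-0.022,0,0,0,0],[0.025,-0.0157,0,0,0,0]]]'
python3 -m crank '[[[0.0148,-0.009,0,0,0,0],[0,0,0,0,0,0],[0,0,0,0,0,0],[0,0,0,0,0,0]]]'
python3 - <<'E'
from h import *
I={n:r.grab_frame(n) for n in CAL}
cv2.imwrite("pics/l2.png",np.hstack([cv2.resize(I["scene"][60:260,170:370,::-1],(400,400)),cv2.resize(I["top"][100:250,240:390,::-1],(400,400))]))
go(.629,.040,.075)
E
```

```text
time_s: 4.2
ee_pos: [0.4897, -0.142, 0.1727]
eef_rot: [-0.001, 0.984, 0.179, -0.002]
wrist_force: [1.0, -0.8, -3.3]
grip_width: 0.0601
grasp_force: 45.1
time_s: 4.7
ee_pos: [0.6185, 0.0303, 0.1719]
eef_rot: [-0.001, 0.983, 0.182, -0.002]
wrist_force: [0.2, -0.4, -2.8]
grip_width: 0.0602
grasp_force: 45.1
time_s: 5.1
ee_pos: [0.6278, 0.0376, 0.1733]
eef_rot: [0.001, 0.984, 0.179, -0.002]
wrist_force: [0.1, -0.6, -2.1]
grip_width: 0.0603
grasp_force: 45.1
t 5.2 tcp [0.6284 0.0379 0.1741] shift [ 0.0015 -0.0018  0.0991] rows>= 1.981721945403573 tilt [-0.0013 -0.0011 -1.    ] yaw 20.583003341522378
```

View pics/l2.png

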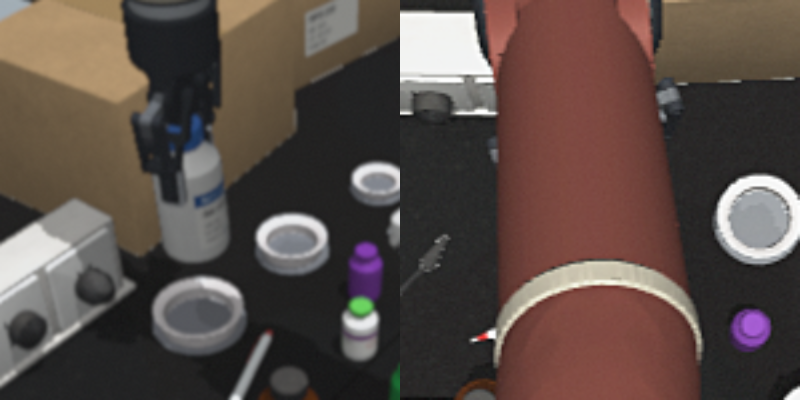

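The large bottle hangs upright above its stand, bottom at crop (194,255) and stand at (198,315). I'll lower it in steps and watch the force.

```bash
python3 -m crank '[[[0.0015,-0.0018,0.02,0,0,0],[0,0,0.025,0,0,0],[0,0,0.02,0,0,0],[0,0,0.008,0,0,0],[0,0,0,0,0,0]]]'
python3 -m crank '[[[0,0,0.005,0,0,0],[0,0,0.005,0,0,0],[0,0,0,0,0,0]]]'
python3 -m crank '[[[0,0,0.005,0,0,0],[0,0,0.005,0,0,0],[0,0,0,0,0,0],[0,0,0,0,0,0]]]'
python3 -c "
from h import *
go(.629,.04,.075)"
```

```text
time_s: 5.7
ee_pos: [0.629, 0.0413, 0.1004]
eef_rot: [0.0, 0.984, 0.179, -0.001]
wrist_force: [0.4, 0.3, -2.7]
grip_width: 0.0603
grasp_force: 45.1
time_s: 6.0
ee_pos: [0.6298, 0.0421, 0.0913]
eef_rot: [-0.0, 0.984, 0.18, -0.0]
wrist_force: [-0.7, -0.6, -2.9]
grip_width: 0.0602
grasp_force: 45.1
time_s: 6.4
ee_pos: [0.6299, 0.0422, 0.0811]
eef_rot: [-0.0, 0.984, 0.18, -0.0]
wrist_force: [1.4, 0.5, -1.6]
grip_width: 0.0602
grasp_force: 45.1
t 6.4 tcp [0.6299 0.0422 0.0811] shift [-0.0016  0.0017  0.0061] rows>= 0.1310822754229349 tilt [-0.0004  0.     -1.    ] yaw 20.734337005365276
```

```bash
python3 -m crank '[[[-0.0016,0.0017,0.003,0,0,0],[0,0,0.002,0,0,0],[0,0,0,0,0,0],[0,0,0,0,0,0]]]'
python3 -m crank '[[[0,0,0.0015,0,0,0],[0,0,0,0,0,0],[0,0,0,0,0,0]]]'
python3 -c "
from h import *
go(.629,.04,.075)"
```

```text
time_s: 6.8
ee_pos: [0.6291, 0.04, 0.0763]
eef_rot: [-0.0, 0.984, 0.18, 0.0]
wrist_force: [-0.5, -0.3, -2.3]
grip_width: 0.0601
grasp_force: 45.1
time_s: 7.1
ee_pos: [0.6293, 0.0401, 0.0752]
eef_rot: [-0.0, 0.984, 0.18, 0.0]
wrist_force: [-1.1, 0.7, -0.6]
grip_width: 0.0602
grasp_force: 45.3
t 7.1 tcp [0.6293 0.0401 0.0752] shift [-0.0003 -0.      0.0002] rows>= 0.007590932943152046 tilt [ 0.0007  0.0001 -1.    ] yaw 20.731915083989648
```

```bash
python3 -m crank '[[[0,0,0.0005,0,0,0],[0,0,0,0,0,0],[0,0,0,0,0,0],[0,0,0,0,0,0],[0,0,0,0,0,0]]]' 0 40
python3 -m crank '[[[0,0,-0.01,0,0,0],[0,0,-0.03,0,0,0],[0,0,-0.04,0,0,0],[0,0,-0.04,0,0,0],[0,0,-0.03,0,0,0]]]'
python3 - <<'E'
from h import *
I={n:r.grab_frame(n) for n in CAL}
cv2.imwrite("pics/l3.png",cv2.resize(I["scene"][100:300,170:440,::-1],(675,500)))
a=blob(I["scene"],"blue",(270,160),40); print(a, plane("scene",a[0],.125))
go(.360,.302,.225)
E
```

```text
time_s: 7.6
ee_pos: [0.6292, 0.04, 0.0744]
eef_rot: [-0.0, 0.984, 0.18, 0.0]
wrist_force: [-1.3, 0.2, -0.5]
grip_width: 0.0857
grasp_force: 0.0
time_s: 8.1
ee_pos: [0.6299, 0.0401, 0.2282]
eef_rot: [0.0, 0.984, 0.18, 0.002]
wrist_force: [0.2, 0.6, -0.7]
grip_width: 0.0855
grasp_force: 0.0
(array([264.3272, 172.0531]), (255, 164, 20, 18), 270.0) [0.6279 0.0413 0.125 ]
t 8.2 tcp [0.6323 0.0403 0.2309] shift [-0.1621 -0.3411  0.0029] rows>= 7.553543358915286 tilt [ 0.0124  0.0012 -0.9999] yaw 20.726754215175898
```

View pics/l3.png

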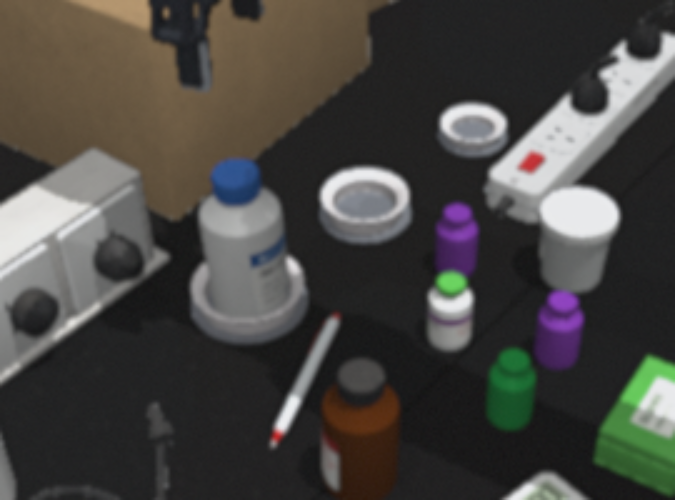

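The large bottle is seated upright in its stand, with its cap at (235,180) in the crop and about 1.5 mm off axis. Next is the medium bottle.

```bash
python3 -m crank '[[[-0.018,-0.0379,0,0,0,0],[-0.018,-0.0379,0,0,0,0],[-0.018,-0.0379,0,0,0,0],[-0.018,-0.0379,0,0,0,0],[-0.018,-0.0379,0,0,0,0]]]'
python3 -m crank '[[[-0.018,-0.0379,0,0,0,0],[-0.018,-0.0379,0,0,0,0],[-0.018,-0.0379,0,0,0,0],[-0.018,-0.0379,0,0,0,0],[0,0,0,0,0,0]]]'
python3 -m crank '[[[0,0,0,0,0,0],[0,0,0,0,0,0]]]'
python3 - <<'E'
from h import *
go(.360,.302,.033)
E
```

```text
time_s: 8.7
ee_pos: [0.4761, 0.1862, 0.2242]
eef_rot: [-0.0, 0.984, 0.18, -0.0]
wrist_force: [0.3, 1.3, -0.0]
grip_width: 0.0854
grasp_force: 0.0
time_s: 9.2
ee_pos: [0.3512, 0.3065, 0.2244]
eef_rot: [-0.002, 0.983, 0.186, -0.001]
wrist_force: [1.2, 0.6, 0.5]
grip_width: 0.0857
grasp_force: 0.0
time_s: 9.4
ee_pos: [0.3577, 0.3005, 0.2242]
eef_rot: [0.001, 0.984, 0.179, 0.0]
wrist_force: [0.8, -0.5, -0.2]
grip_width: 0.0854
grasp_force: 0.0
t 9.4 tcp [0.3577 0.3005 0.2242] shift [ 0.0027 -0.0008  0.1912] rows>= 3.824835439389549 tilt [ 0.0004 -0.001  -1.    ] yaw 20.608965626070315
```

```bash
python3 -m crank '[[[0.002,-0.0008,0.035,0,0,0],[0,0,0.04,0,0,0],[0,0,0.04,0,0,0],[0,0,0.03,0,0,0],[0,0,0,0,0,0]]]'
python3 -m crank '[[[0,0,0.015,0,0,0],[0,0,0.015,0,0,0],[0,0,0.013,0,0,0],[0,0,0,0,0,0],[0,0,0,0,0,0]]]'
python3 -m crank '[[[0,0,0,0,0,0],[0,0,0,0,0,0],[0,0,0,0,0,0],[0,0,0,0,0,0],[0,0,0,0,0,0]]]' 255 30
python3 -m crank '[[[0,0,0,0,0,0],[0,0,0,0,0,0],[0,0,0,0,0,0]]]'
python3 -m crank '[[[0,0,-0.02,0,0,0],[0,0,-0.025,0,0,0],[0,0,-0.03,0,0,0],[0,0,-0.04,0,0,0],[0,0,-0.03,0,0,0]]]'
python3 - <<'E'
from h import *
go(.626,-.1056,.18)
E
```

```text
time_s: 9.9
ee_pos: [0.3577, 0.2998, 0.0761]
eef_rot: [0.003, 0.984, 0.178, -0.003]
wrist_force: [-0.6, -1.7, 0.7]
grip_width: 0.085
grasp_force: 0.0
time_s: 10.4
ee_pos: [0.3597, 0.3031, 0.0375]
eef_rot: [-0.0, 0.984, 0.179, 0.001]
wrist_force: [0.4, -0.5, -0.7]
grip_width: 0.0853
grasp_force: 0.0
time_s: 10.9
ee_pos: [0.3589, 0.3029, 0.0373]
eef_rot: [0.0, 0.984, 0.18, 0.001]
wrist_force: [-0.0, -1.6, 6.7]
grip_width: 0.0466
grasp_force: 30.0
time_s: 11.2
ee_pos: [0.3589, 0.3029, 0.0373]
eef_rot: [0.0, 0.984, 0.18, 0.001]
wrist_force: [-0.1, -0.8, 4.6]
grip_width: 0.0464
grasp_force: 30.0
time_s: 11.7
ee_pos: [0.3584, 0.3032, 0.1834]
eef_rot: [-0.0, 0.984, 0.18, 0.001]
wrist_force: [0.5, 0.7, -1.9]
grip_width: 0.0466
grasp_force: 31.8
t 11.7 tcp [0.3584 0.3032 0.1834] shift [0.1055 0.4771 0.0033] rows>= 9.772480662095582 tilt [ 0.001  0.001 -1.   ] yaw 20.740516013473616
```

```bash
python3 -m crank '[[[0.0043,0.0195,0,0,0,0],[0.0076,0.0342,0,0,0,0],[0.0097,0.0439,0,0,0,0],[0.0097,0.0439,0,0,0,0],[0.0097,0.0439,0,0,0,0]]]'
python3 -m crank '[[[0.0097,0.0439,0,0,0,0],[0.0097,0.0439,0,0,0,0],[0.0097,0.0439,0,0,0,0],[0.0097,0.0439,0,0,0,0],[0.0097,0.0439,0,0,0,0]]]'
python3 -m crank '[[[0.0097,0.0439,0,0,0,0],[0.0062,0.0279,0,0,0,0],[0,0,0,0,0,0],[0,0,0,0,0,0],[0,0,0,0,0,0]]]'
python3 - <<'E'
from h import *
I={n:r.grab_frame(n) for n in CAL}
cv2.imwrite("pics/m2.png",cv2.resize(I["scene"][60:260,200:470,::-1],(675,500)))
go(.626,-.1056,.0413)
E
```

```text
time_s: 12.2
ee_pos: [0.4627, 0.1428, 0.1815]
eef_rot: [-0.0, 0.984, 0.18, -0.0]
wrist_force: [0.6, 0.7, -1.9]
grip_width: 0.0469
grasp_force: 31.8
time_s: 12.7
ee_pos: [0.5856, -0.0454, 0.1812]
eef_rot: [-0.0, 0.984, 0.18, -0.0]
wrist_force: [0.9, 1.4, -1.1]
grip_width: 0.0468
grasp_force: 31.8
time_s: 13.2
ee_pos: [0.6249, -0.1034, 0.1811]
eef_rot: [-0.001, 0.983, 0.181, -0.001]
wrist_force: [0.0, 0.2, -1.7]
grip_width: 0.0468
grasp_force: 31.8
t 13.3 tcp [ 0.6252 -0.1033  0.1814] shift [-0.0001  0.0026  0.1401] rows>= 2.802221866667931 tilt [-0.0007  0.0012 -1.    ] yaw 20.890704913938453
```

View pics/m2.png

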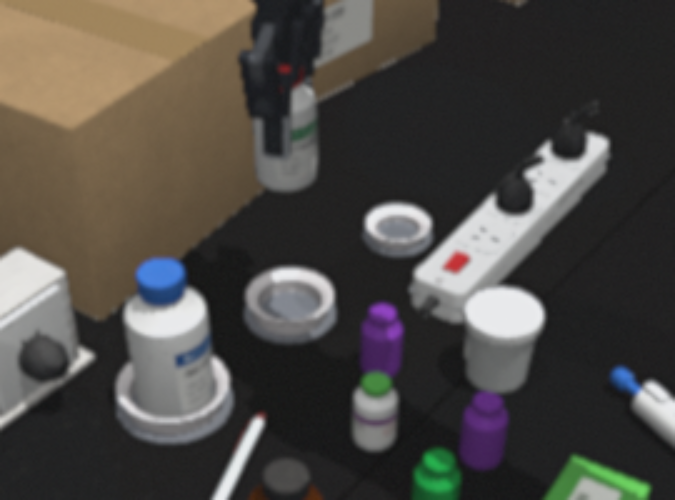

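The medium bottle is held upright at crop (287,145) above its stand at (290,303). The large one is standing well. Lowering it now.

```bash
python3 -m crank '[[[0,0.0024,0.03,0,0,0],[0,0,0.035,0,0,0],[0,0,0.03,0,0,0],[0,0,0.015,0,0,0],[0,0,0,0,0,0]]]'
python3 -m crank '[[[0,0,0.006,0,0,0],[0,0,0.006,0,0,0],[0,0,0.006,0,0,0],[0,0,0,0,0,0],[0,0,0,0,0,0]]]'
python3 - <<'E'
from h import *
go(.626,-.1056,.0413)
E
```

```text
time_s: 13.8
ee_pos: [0.6248, -0.1065, 0.0693]
eef_rot: [-0.001, 0.984, 0.181, -0.002]
wrist_force: [0.5, -0.3, -0.9]
grip_width: 0.0468
grasp_force: 31.8
time_s: 14.3
ee_pos: [0.6267, -0.1077, 0.0536]
eef_rot: [0.0, 0.984, 0.18, 0.0]
wrist_force: [0.0, -0.3, -1.1]
grip_width: 0.0468
grasp_force: 31.8
t 14.3 tcp [ 0.6267 -0.1077  0.0536] shift [ 0.0001 -0.0022  0.0123] rows>= 0.24919207636626237 tilt [ 0.0004  0.     -1.    ] yaw 20.725951387039743
```

```bash
python3 -m crank '[[[0,-0.0022,0.004,0,0,0],[0,0,0.004,0,0,0],[0,0,0.002,0,0,0],[0,0,0,0,0,0],[0,0,0,0,0,0]]]'
python3 -m crank '[[[0,0,0.0015,0,0,0],[0,0,0.001,0,0,0],[0,0,0,0,0,0],[0,0,0,0,0,0]]]'
python3 - <<'E'
from h import *
go(.626,-.1056,.0413)
E
```

```text
time_s: 14.8
ee_pos: [0.6258, -0.1056, 0.0432]
eef_rot: [-0.0, 0.984, 0.18, -0.0]
wrist_force: [0.4, 0.2, -1.4]
grip_width: 0.0469
grasp_force: 31.8
time_s: 15.2
ee_pos: [0.626, -0.1056, 0.0414]
eef_rot: [0.0, 0.984, 0.18, 0.0]
wrist_force: [-1.3, 0.0, 4.3]
grip_width: 0.0469
grasp_force: 32.5
t 15.2 tcp [ 0.626  -0.1056  0.0414] shift [-0.     -0.      0.0001] rows>= 0.0028913534866877623 tilt [ 0.0007 -0.     -1.    ] yaw 20.72846198789704
```

```bash
python3 -m crank '[[[0,0,0,0,0,0],[0,0,0,0,0,0],[0,0,0,0,0,0],[0,0,0,0,0,0],[0,0,0,0,0,0]]]' 0 20
python3 -m crank '[[[0,0,-0.01,0,0,0],[0,0,-0.03,0,0,0],[0,0,-0.04,0,0,0],[0,0,-0.04,0,0,0],[0,0,-0.03,0,0,0]]]'
python3 - <<'E'
from h import *
I={n:r.grab_frame(n) for n in CAL}
a=blob(I["scene"],"red",(312,160),40); print(a, plane("scene",a[0],.095))
a=blob(I["scene"],"green",(350,213),15);b=blob(I["top"],"green",(340,241),12); print(a,b,tri({"scene":a[0],"top":b[0]}))
go(.480,-.026,.15)
E
```

```text
time_s: 15.7
ee_pos: [0.6258, -0.1056, 0.0407]
eef_rot: [-0.0, 0.984, 0.18, -0.0]
wrist_force: [-0.2, 0.3, 0.3]
grip_width: 0.0855
grasp_force: 0.0
time_s: 16.2
ee_pos: [0.6267, -0.1057, 0.1946]
eef_rot: [0.001, 0.984, 0.18, 0.002]
wrist_force: [0.6, 0.8, -0.1]
grip_width: 0.0853
grasp_force: 0.0
(array([314.4064, 149.7032]), (307, 144, 16, 13), 146.0) [ 0.6258 -0.1039  0.095 ]
(array([349.9259, 213.1949]), (344, 209, 13, 10), 85.5) (array([340., 240.]), (336, 236, 9, 9), 56.0) (array([ 0.4804, -0.026 ,  0.0555]), np.float64(0.0003671019261153212))
t 16.3 tcp [ 0.6292 -0.106   0.1974] shift [-0.1117 -0.1279  0.0454] rows>= 3.51497564480189 tilt [ 0.0123 -0.0016 -0.9999] yaw 20.72785498037688
```

```bash
python3 -m crank '[[[-0.022,-0.0254,0.006,0,0,0],[-0.022,-0.0254,0.006,0,0,0],[-0.022,-0.0254,0.006,0,0,0],[-0.022,-0.0254,0.006,0,0,0],[-0.0215,-0.0254,0.006,0,0,0]]]' 75 20
python3 -m crank '[[[0,0,0,0,0,0],[0,0,0,0,0,0],[0,0,0,0,0,0]]]'
python3 - <<'E'
from h import *
go(.4803,-.026,.026)
E
```

```text
time_s: 16.8
ee_pos: [0.4767, -0.025, 0.1605]
eef_rot: [-0.0, 0.984, 0.18, -0.0]
wrist_force: [0.5, 0.0, 0.0]
grip_width: 0.0603
grasp_force: 0.0
time_s: 17.1
ee_pos: [0.4797, -0.0262, 0.1611]
eef_rot: [0.0, 0.984, 0.18, 0.001]
wrist_force: [-0.0, -0.3, 0.9]
grip_width: 0.0604
grasp_force: 0.0
t 17.1 tcp [ 0.4797 -0.0262  0.1611] shift [ 0.0004 -0.0001  0.1351] rows>= 2.7022160348736146 tilt [ 0.0018 -0.0003 -1.    ] yaw 20.684472177603315
```

```bash
python3 -m crank '[[[0,0,0.03,0,0,0],[0,0,0.03,0,0,0],[0,0,0.03,0,0,0],[0,0,0.02,0,0,0],[0,0,0,0,0,0]]]'
python3 -m crank '[[[0,0,0.01,0,0,0],[0,0,0.01,0,0,0],[0,0,0.005,0,0,0],[0,0,0,0,0,0],[0,0,0,0,0,0]]]'
python3 -m crank '[[[0,0,0,0,0,0],[0,0,0,0,0,0],[0,0,0,0,0,0],[0,0,0,0,0,0],[0,0,0,0,0,0]]]' 255 20
python3 -m crank '[[[0,0,0,0,0,0],[0,0,0,0,0,0],[0,0,0,0,0,0]]]'
python3 - <<'E'
from h import *
go(.4803,-.026,.026)
E
python3 -m crank '[[[0,0,-0.02,0,0,0],[0,0,-0.025,0,0,0],[0,0,-0.03,0,0,0],[0,0,-0.04,0,0,0],[0,0,-0.02,0,0,0]]]'
python3 - <<'E'
from h import *
go(.6172,-.2575,.16)
E
```

```text
time_s: 17.6
ee_pos: [0.4779, -0.0262, 0.0485]
eef_rot: [-0.0, 0.984, 0.179, -0.002]
wrist_force: [-0.6, -0.0, -0.4]
grip_width: 0.0603
grasp_force: 0.0
time_s: 18.1
ee_pos: [0.4787, -0.0256, 0.0261]
eef_rot: [0.0, 0.984, 0.18, 0.0]
wrist_force: [0.3, -0.4, 0.3]
grip_width: 0.0602
grasp_force: 0.0
time_s: 18.6
ee_pos: [0.4789, -0.0256, 0.0263]
eef_rot: [0.0, 0.984, 0.18, 0.001]
wrist_force: [-0.7, -0.2, 4.3]
grip_width: 0.0318
grasp_force: 21.6
time_s: 18.9
ee_pos: [0.4788, -0.0256, 0.0263]
eef_rot: [0.0, 0.984, 0.18, 0.001]
wrist_force: [-2.2, -0.4, 7.0]
grip_width: 0.0313
grasp_force: 21.6
t 18.9 tcp [ 0.4788 -0.0256  0.0263] shift [0.0012 0.0009 0.0003] rows>= 0.030438262228483497 tilt [ 0.0011 -0.     -1.    ] yaw 20.725523930617445
time_s: 19.4
ee_pos: [0.4793, -0.0255, 0.1632]
eef_rot: [0.0, 0.984, 0.18, 0.002]
wrist_force: [1.2, -0.5, 0.7]
grip_width: 0.0316
grasp_force: 21.2
t 19.4 tcp [ 0.4793 -0.0255  0.1632] shift [0.0468 0.2658 0.0037] rows>= 5.398752837971022 tilt [ 0.0034  0.0001 -1.    ] yaw 20.736376469382652
```

```bash
python3 -m crank '[[[0.0035,0.0197,0,0,0,0],[0.0061,0.0345,0,0,0,0],[0.0078,0.0443,0,0,0,0],[0.0078,0.0443,0,0,0,0],[0.0078,0.0443,0,0,0,0]]]'
python3 -m crank '[[[0.0078,0.0443,0,0,0,0],[0.0061,0.0345,0,0,0,0],[0,0,0,0,0,0],[0,0,0,0,0,0],[0,0,0,0,0,0]]]'
python3 - <<'E'
from h import *
I={n:r.grab_frame(n) for n in CAL}
cv2.imwrite("pics/s2.png",cv2.resize(I["scene"][30:230,250:520,::-1],(675,500)))
go(.6172,-.2575,.0303)
E
```

```text
time_s: 19.9
ee_pos: [0.5757, -0.1901, 0.1603]
eef_rot: [-0.0, 0.984, 0.18, -0.001]
wrist_force: [1.2, -0.1, -0.9]
grip_width: 0.0314
grasp_force: 21.2
time_s: 20.4
ee_pos: [0.6159, -0.2555, 0.1602]
eef_rot: [-0.001, 0.983, 0.181, -0.001]
wrist_force: [0.4, 1.4, -0.4]
grip_width: 0.0312
grasp_force: 21.2
t 20.5 tcp [ 0.6162 -0.2555  0.1608] shift [0.0002 0.0024 0.1305] rows>= 2.61043914885474 tilt [-0.0007  0.0015 -1.    ] yaw 20.875296890802364
```

View pics/s2.png

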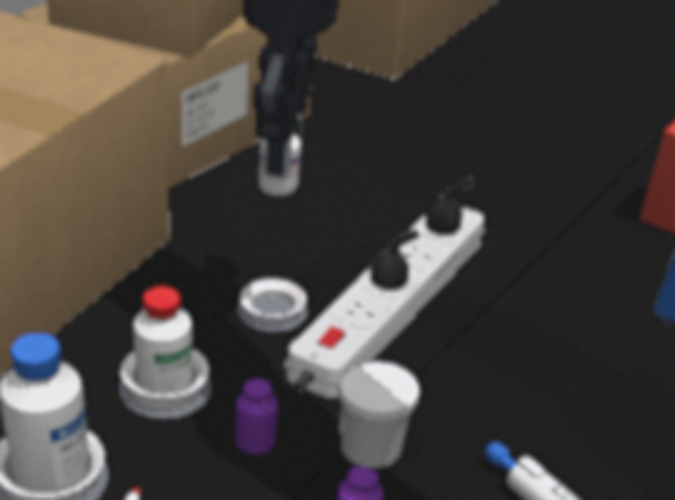

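The medium bottle is seated at crop (163,350). The small bottle is held upright at (278,170) above its stand at (273,303), with the power strip clear of the fingers. Lowering it now.

```bash
python3 -m crank '[[[0,0.001,0.03,0,0,0],[0,0,0.035,0,0,0],[0,0,0.03,0,0,0],[0,0,0.012,0,0,0],[0,0,0,0,0,0]]]'
python3 -m crank '[[[0,0,0.004,0,0,0],[0,0,0.004,0,0,0],[0,0,0,0,0,0],[0,0,0,0,0,0]]]'
python3 - <<'E'
from h import *
go(.6172,-.2575,.0303)
E
```

```text
time_s: 21.0
ee_pos: [0.6156, -0.2571, 0.0522]
eef_rot: [-0.001, 0.984, 0.181, -0.002]
wrist_force: [-0.3, -1.0, -1.1]
grip_width: 0.0314
grasp_force: 21.2
time_s: 21.4
ee_pos: [0.6172, -0.2588, 0.0467]
eef_rot: [0.0, 0.984, 0.18, 0.001]
wrist_force: [0.0, -0.5, -0.9]
grip_width: 0.0314
grasp_force: 21.2
t 21.4 tcp [ 0.6172 -0.2588  0.0467] shift [ 0.0004 -0.0012  0.0164] rows>= 0.32881397680962715 tilt [ 0.0013 -0.0005 -1.    ] yaw 20.723749888855124
```

```bash
python3 -m crank '[[[0.0004,-0.0012,0.004,0,0,0],[0,0,0.005,0,0,0],[0,0,0.005,0,0,0],[0,0,0,0,0,0],[0,0,0,0,0,0]]]'
python3 -m crank '[[[0,0,0.0015,0,0,0],[0,0,0.001,0,0,0],[0,0,0,0,0,0],[0,0,0,0,0,0]]]'
python3 - <<'E'
from h import *
go(.6172,-.2575,.0303)
E
```

```text
time_s: 21.9
ee_pos: [0.6165, -0.2572, 0.0315]
eef_rot: [-0.0, 0.984, 0.18, -0.0]
wrist_force: [0.2, -0.3, -0.1]
grip_width: 0.0314
grasp_force: 21.2
time_s: 22.3
ee_pos: [0.6171, -0.2574, 0.0304]
eef_rot: [0.0, 0.984, 0.18, 0.0]
wrist_force: [-1.1, 0.1, 5.8]
grip_width: 0.0317
grasp_force: 21.5
t 22.3 tcp [ 0.6171 -0.2574  0.0304] shift [0.0001 0.0001 0.0001] rows>= 0.003469950306093318 tilt [ 0.0009 -0.0002 -1.    ] yaw 20.72693435522033
```

```bash
python3 -m crank '[[[0,0,0,0,0,0],[0,0,0,0,0,0],[0,0,0,0,0,0],[0,0,0,0,0,0],[0,0,0,0,0,0]]]' 75 20
python3 -m crank '[[[0,0,-0.01,0,0,0],[0,0,-0.03,0,0,0],[0,0,-0.045,0,0,0],[0,0,-0.045,0,0,0],[0,0,-0.045,0,0,0]]]'
python3 - <<'E'
from h import *
I={n:r.grab_frame(n) for n in CAL}
a=blob(I["scene"],"green",(361,140),20); print(a, plane("scene",a[0],.0595))
go(.4456,.1256,.205)
E
```

```text
time_s: 22.8
ee_pos: [0.6166, -0.2573, 0.0291]
eef_rot: [-0.0, 0.984, 0.18, -0.0]
wrist_force: [1.0, 0.3, 0.2]
grip_width: 0.0598
grasp_force: 0.0
time_s: 23.3
ee_pos: [0.6166, -0.2573, 0.207]
eef_rot: [0.0, 0.984, 0.18, 0.0]
wrist_force: [0.7, -0.4, 0.0]
grip_width: 0.0603
grasp_force: 0.0
(array([359.4131, 132.1502]), (354, 128, 12, 9), 71.0) [ 0.6192 -0.2597  0.0595]
t 23.4 tcp [ 0.6211 -0.2589  0.2137] shift [-0.0282 -0.4218  0.0035] rows>= 8.454448153230954 tilt [ 0.0162 -0.006  -0.9999] yaw 20.721344574459273
```

```bash
python3 -m crank '[[[-0.0025,-0.0419,0,0,0,0],[-0.0025,-0.0419,0,0,0,0],[-0.0025,-0.0419,0,0,0,0],[-0.0025,-0.0419,0,0,0,0],[-0.0025,-0.0419,0,0,0,0]]]' 0 30
python3 -m crank '[[[-0.0025,-0.0419,0,0,0,0],[-0.0025,-0.0419,0,0,0,0],[-0.0025,-0.0419,0,0,0,0],[-0.0025,-0.0419,0,0,0,0],[-0.0025,-0.0419,0,0,0,0]]]'
python3 -m crank '[[[0,0,0,0,0,0],[0,0,0,0,0,0],[0,0,0,0,0,0],[0,0,0,0,0,0]]]'
python3 - <<'E'
from h import *
go(.4456,.1256,.046)
E
```

```text
time_s: 23.9
ee_pos: [0.53, -0.0643, 0.2048]
eef_rot: [0.0, 0.984, 0.18, 0.0]
wrist_force: [0.5, 0.7, 0.3]
grip_width: 0.0853
grasp_force: 0.0
time_s: 24.4
ee_pos: [0.4442, 0.1271, 0.2049]
eef_rot: [-0.0, 0.984, 0.18, 0.001]
wrist_force: [1.1, 0.1, -0.1]
grip_width: 0.0853
grasp_force: 0.0
time_s: 24.8
ee_pos: [0.4457, 0.1241, 0.2044]
eef_rot: [0.0, 0.984, 0.178, 0.0]
wrist_force: [-0.5, -0.4, 0.1]
grip_width: 0.0851
grasp_force: 0.0
t 24.8 tcp [0.4457 0.1241 0.2044] shift [ 0.0004 -0.0016  0.1584] rows>= 3.1683116456765497 tilt [ 0.0005 -0.0006 -1.    ] yaw 20.544843002151733
```

```bash
python3 -m crank '[[[0,-0.001,0.03,0,0,0],[0,0,0.035,0,0,0],[0,0,0.035,0,0,0],[0,0,0.02,0,0,0],[0,0,0,0,0,0]]]'
python3 -m crank '[[[0,0,0.015,0,0,0],[0,0,0.015,0,0,0],[0,0,0.008,0,0,0],[0,0,0,0,0,0],[0,0,0,0,0,0]]]'
python3 -m crank '[[[0,0,0,0,0,0],[0,0,0,0,0,0],[0,0,0,0,0,0],[0,0,0,0,0,0],[0,0,0,0,0,0]]]' 255 35
python3 -m crank '[[[0,0,0,0,0,0],[0,0,0,0,0,0],[0,0,0,0,0,0]]]'
python3 -m crank '[[[0,0,-0.02,0,0,0],[0,0,-0.025,0,0,0],[0,0,-0.03,0,0,0],[0,0,-0.01,0,0,0],[0,0,0,0,0,0]]]'
python3 - <<'E'
from h import *
I={n:r.grab_frame(n) for n in CAL}
cv2.imwrite("pics/b1.png",cv2.resize(I["scene"][100:400,170:470,::-1],(600,600)))
go(.495,.2885,.13)
E
```

```text
time_s: 25.3
ee_pos: [0.4434, 0.1248, 0.082]
eef_rot: [0.001, 0.984, 0.179, -0.003]
wrist_force: [-0.4, 0.2, -0.3]
grip_width: 0.0854
grasp_force: 0.0
time_s: 25.8
ee_pos: [0.4454, 0.1265, 0.0471]
eef_rot: [-0.0, 0.984, 0.18, 0.001]
wrist_force: [0.0, -1.0, -0.1]
grip_width: 0.0855
grasp_force: 0.0
time_s: 26.3
ee_pos: [0.4452, 0.1267, 0.0471]
eef_rot: [-0.0, 0.984, 0.18, 0.001]
wrist_force: [0.2, -0.6, 5.5]
grip_width: 0.0503
grasp_force: 35.6
time_s: 26.6
ee_pos: [0.4452, 0.1267, 0.0471]
eef_rot: [0.0, 0.984, 0.18, 0.001]
wrist_force: [-1.3, -0.9, 6.9]
grip_width: 0.05
grasp_force: 35.6
time_s: 27.1
ee_pos: [0.4454, 0.1269, 0.1324]
eef_rot: [-0.0, 0.984, 0.18, 0.002]
wrist_force: [0.3, -0.4, -0.7]
grip_width: 0.0502
grasp_force: 37.0
t 27.2 tcp [0.444  0.1264 0.1306] shift [ 0.1051 -0.1336  0.0004] rows>= 3.3989814820380198 tilt [-0.0014 -0.0005 -1.    ] yaw 20.731312244100522
```

View pics/b1.png

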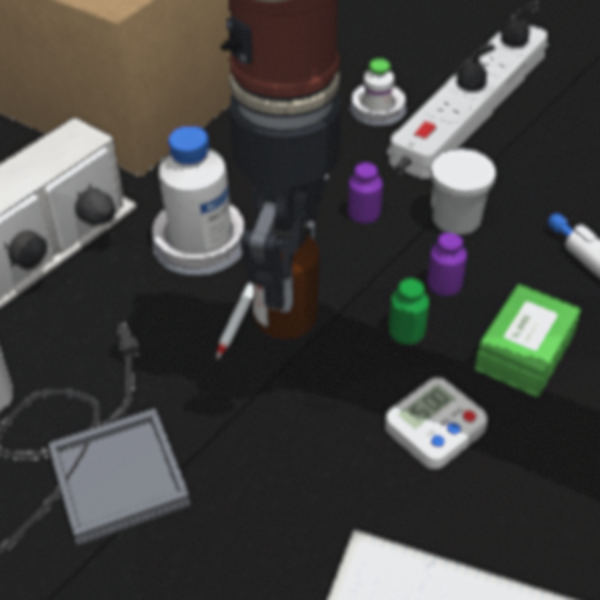

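The brown bottle is held upright at crop (290,290), the large one stands seated at (195,200), the small one at (380,90), and the tray is at (118,475). Next I move it over the tray.

```bash
python3 -m crank '[[[0.0126,-0.016,0,0,0,0],[0.021,-0.0267,0,0,0,0],[0.021,-0.0267,0,0,0,0],[0.021,-0.0267,0,0,0,0],[0.0189,-0.024,0,0,0,0]]]'
python3 -m crank '[[[0.0105,-0.0134,0,0,0,0],[0,0,0.02,0,0,0],[0,0,0.02,0,0,0],[0,0,0.01,0,0,0],[0,0,0,0,0,0]]]'
python3 -m crank '[[[0,0,0.008,0,0,0],[0,0,0.008,0,0,0],[0,0,0.005,0,0,0],[0,0,0,0,0,0],[0,0,0,0,0,0]]]'
python3 - <<'E'
from h import *
I={n:r.grab_frame(n) for n in CAL}
go(.495,.2885,.0521)
E
```

```text
time_s: 27.7
ee_pos: [0.4898, 0.2737, 0.1292]
eef_rot: [0.0, 0.984, 0.18, -0.002]
wrist_force: [0.4, -0.2, -0.5]
grip_width: 0.0503
grasp_force: 37.0
time_s: 28.2
ee_pos: [0.4938, 0.2875, 0.0785]
eef_rot: [0.001, 0.984, 0.18, -0.003]
wrist_force: [-0.3, -0.0, -1.8]
grip_width: 0.0502
grasp_force: 37.0
time_s: 28.7
ee_pos: [0.4957, 0.2887, 0.0605]
eef_rot: [-0.0, 0.984, 0.18, 0.0]
wrist_force: [1.1, 0.3, -0.2]
grip_width: 0.0508
grasp_force: 37.0
t 28.8 tcp [0.4959 0.2889 0.0608] shift [-0.001   0.      0.0087] rows>= 0.17465404612075328 tilt [ 0.0008  0.0006 -1.    ] yaw 20.727624989072986
```

```bash
python3 -m crank '[[[0,0,0.003,0,0,0],[0,0,0.002,0,0,0],[0,0,0,0,0,0],[0,0,0,0,0,0]]]'
python3 -m crank '[[[0,0,0.0015,0,0,0],[0,0,0,0,0,0],[0,0,0,0,0,0]]]'
python3 -c "
from h import *
go(.495,.2885,.0521)"
```

```text
time_s: 29.2
ee_pos: [0.4956, 0.2886, 0.0553]
eef_rot: [0.0, 0.984, 0.18, -0.0]
wrist_force: [-0.4, 0.3, -0.2]
grip_width: 0.0504
grasp_force: 37.0
time_s: 29.5
ee_pos: [0.4956, 0.2887, 0.0538]
eef_rot: [-0.0, 0.984, 0.18, -0.0]
wrist_force: [0.9, 0.0, -0.6]
grip_width: 0.05
grasp_force: 37.0
t 29.5 tcp [0.4956 0.2887 0.0538] shift [-0.0006 -0.0001  0.0017] rows>= 0.035992661996548714 tilt [-0.0001 -0.     -1.    ] yaw 20.733864935814765
```

```bash
python3 -m crank '[[[0,0,0.0015,0,0,0],[0,0,0.0005,0,0,0],[0,0,0,0,0,0],[0,0,0,0,0,0]]]'
python3 -m crank '[[[0,0,0,0,0,0],[0,0,0,0,0,0],[0,0,0,0,0,0],[0,0,0,0,0,0],[0,0,0,0,0,0]]]' 0 20
python3 -m crank '[[[0,0,-0.01,0,0,0],[0,0,-0.03,0,0,0],[0,0,-0.045,0,0,0],[0,0,-0.045,0,0,0],[0,0,-0.03,0,0,0]]]'
python3 -m crank '[[[-0.02,0.02,-0.03,0,0,0],[-0.03,0.03,0,0,0,0],[-0.03,0.03,0,0,0,0],[0,0,0,0,0,0],[0,0,0,0,0,0]]]'
python3 - <<'E'
from h import *
I={n:r.grab_frame(n) for n in CAL}
cv2.imwrite("pics/f1.png",cv2.resize(I["scene"][110:390,160:460,::-1],(640,598)))
cv2.imwrite("pics/f2.png",I["top"][:,:,::-1])
for k,c,s in(("L","blue",(264,172)),("M","red",(314,150)),("S","green",(359,132))):
    print(k,blob(I["scene"],c,s,20)[:2])
E
```

```text
time_s: 29.9
ee_pos: [0.4958, 0.2888, 0.0522]
eef_rot: [-0.0, 0.984, 0.18, 0.0]
wrist_force: [0.0, -1.2, 2.9]
grip_width: 0.0505
grasp_force: 37.2
time_s: 30.4
ee_pos: [0.4956, 0.2887, 0.0517]
eef_rot: [-0.0, 0.984, 0.18, -0.0]
wrist_force: [-0.1, 0.2, 0.0]
grip_width: 0.0852
grasp_force: 0.0
time_s: 30.9
ee_pos: [0.4965, 0.2893, 0.2161]
eef_rot: [-0.001, 0.984, 0.18, 0.002]
wrist_force: [0.5, 0.7, 0.8]
grip_width: 0.085
grasp_force: 0.0
time_s: 31.4
ee_pos: [0.4491, 0.1849, 0.2429]
eef_rot: [-0.0, 0.984, 0.179, 0.001]
wrist_force: [0.6, 0.5, -0.2]
grip_width: 0.0854
grasp_force: 0.0Traceback (most recent call last):
  File "<stdin>", line 6, in <module>
  File "h.py", line 25, in blob
    i=min((i for i in range(1,k) if st[i,4]>15),key=lambda i:np.min(np.hypot(*(np.argwhere(l==i)[:,::-1]-seed).T)))
ValueError: min() iterable argument is empty
```

View pics/f1.png

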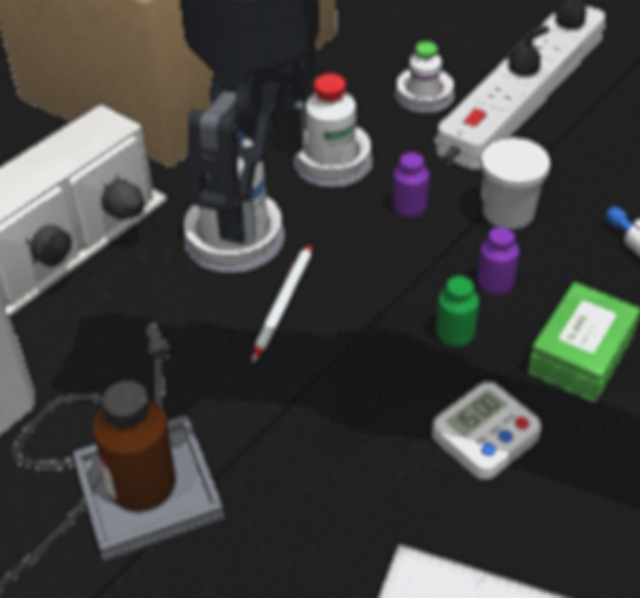

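View pics/f2.png

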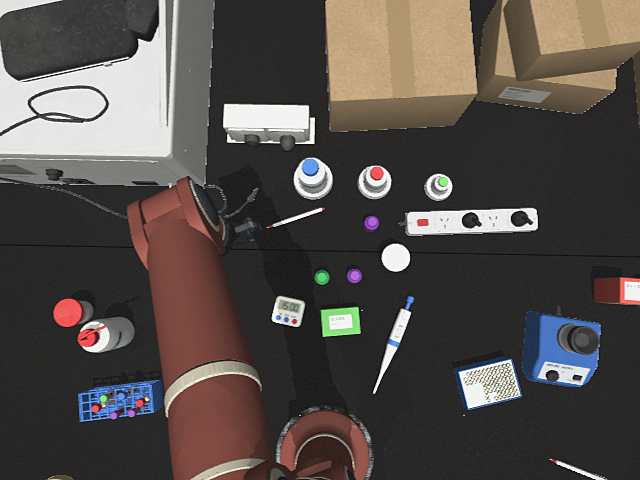

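The scene view shows brown upright on the tray floor at crop (137,450), and the three white bottles in their stands. In the top view their caps are at (311,167), (376,174) and (443,183), and the cup is unmoved at (396,257). One numeric check, then I hand in.

```bash
python3 - <<'E'
from h import *
T=r.grab_frame("top")
for k,c,s,z,t in(("L","blue",(311,167),.125,(.6294,.0404)),("M","red",(376,174),.0925,(.626,-.1056)),("S","green",(443,183),.0575,(.6172,-.2575))):
    p=plane("top",blob(T,c,s,14)[0],z); print(k,p,(p[:2]-t)*1000)
print("cup",plane("top",blob(T,"white",(396,257),25)[0],.063))
print(r.sense()["wrist_force"],r.finish_job())
E
```

```text
L [0.629  0.0429 0.125 ] [-0.383   2.5349]
M [ 0.6268 -0.1029  0.0925] [0.8009 2.6994]
S [ 0.619  -0.2575  0.0575] [ 1.7634 -0.0172]
cup [ 0.444  -0.1493  0.063 ]
the job is handed in; nothing more can be done
[-0.5806  0.1505  0.2665] None
```

The job is handed in, but it returned no verdict: the three white bottles stand in their matching stands within about 3 mm of centre, the brown bottle stands upright on the tray floor (checked by eye in the picture), and the cup has not moved.

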